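# Slide the empty string reel off its holder and put it in the drawer

## Robot

A 6-joint arm with a two-finger parallel gripper is mounted at the origin on the work surface. World frame = base frame: x ahead of the robot, y to its left, z up, the work surface at z = 0. Lengths are in m, angles in rad, forces in N, time in s.
With the tool pointing down it reaches from about 0.25 to 0.775 m from the base axis. Payload 4 kg.
Tool frame: the origin (TCP) lies at the very end of the fingers, on their centre line; the grasp point (between the pads) lies hold_point_z behind it (hold_point_z is the distance from the TCP to the grasp point, in m); z points along the fingers, y is the direction in which the jaws open and shut (so a half turn about z gives the same grasp; the last joint's range is limited). The gripper opens to 94 mm and grips with 3 to 60 N. Pads are 16 mm wide; open, the fingers measure 119 mm over their backs; the gripper's body (75 mm by 177 mm) begins 78 mm behind the grasp point.
Start: joints at [-1.293, 0.087, 1.371, -0, 1.684, -0.103], TCP at [0.204, -0.511, 0.206] pointing down, gripper open.
Joint ranges: [-3.1, 3.1], [-0.76, 2.03], [0.27, 2.55], [-1.08, 4.22], [0.17, 2.65], [-2.57, 2.57]. Speed limits (rad/s): [2.79, 2.79, 3.14, 3.14, 3.14, 3.14].

## Interface

Orientations are given as [roll, pitch, yaw] about the fixed x, y, z axes, in that order (R = Rz(yaw) Ry(pitch) Rx(roll)).
In Python, from bench import * gives the robot as it stands.
- The arm moves only by the tool step_arm, never from a script. Its argument "increments" is text: rows parted by semicolons, each of 6 numbers parted by spaces: the shift along the tool's x, y, z in cm, then the turn, a rotation vector about the tool's x, y, z in rad. A call has 1 to 5 rows; each row shifts and turns the commanded pose from where the row before left it, along the tool's axes as they then stand; what a row does not reach is not made up. A row lasts 1/10 s, in which the tool goes at most 50 mm and 8.59 degrees, less where a joint would pass 70% of its speed; a pose out of reach is approached as far as the arm can. A call is refused whole if a number of a shift passes 5 or a number of a turn 0.15, either way. A call with a gripper value outside its range is refused whole. "claw" is the gripper's target within -1 to 1 (shut at 1, half-way at 0, fully open at -1), set as the call begins (left out, the last holds). The fingers move at their own pace and stop on an object; the grip force is fixed at half the most. Time passes only in rows, so rows that do not move let the fingers close. It gives the time, the measured TCP pose, the force and the opening at its end, in the units of the state.
- get_obs(): the state, without advancing time (a new reading comes with each control period).
- snapshot(name): name is "scene" or "top"; returns the picture (400x640x3 uint8, red, green, blue); there is no depth.
- calibration(name): a dict with "camera_matrix" (3x3 intrinsics, pixels), "eye" and "orientation" of the camera in the world. Camera axes: x right, y up, looking along -z (the intrinsics and any distortion apply to the point x, -y, -z); pixel columns grow to the right and rows downward; lengths in m; the calibration is good to about 2 mm. A picture is of the moment at which its call begins. calibration takes no time and is no camera call.
- close_job(): hands the job in, once; it reports no verdict.
The state is a dict: "time": time; "joint_positions": joint angles; "qvel": joint speeds; "joint_torque": joint torques, N m; "tool_pos": TCP position; "ee_rot": TCP orientation; "wrist_force": force on the tool from outside, world axes, zero at the start; "wrist_torque": the same for the moment, N m; "width": finger opening in m.
Only numpy, scipy, OpenCV 4.12 (cv2) and the standard library are available. Lean on these libraries where they do the work, as an engineer would, in place of code of your own. Each camera call takes 0.05 s, during which the arm holds its last target. There are 200 camera calls.

## Task

The small wooden string reel on the spindle of the reel holder is empty: slide it off the spindle's open end, following by feel the way the spindle has been bent, and without ever forcing the reel against it. Then lay the reel gently in the open white drawer and let go, without disturbing anything else on the worktop.

Things in the scene. Friction and masses are not known exactly. Their poses are not given: they have to be found in the camera images.
- holder: Bench-top birch reel holder, fixed. Foot 120 x 160 mm, 22 mm high; upright board 104 mm wide, 20 mm thick, rounded top 192 mm above the worktop; a steel spindle sticks out of the board, fixed at the board, open at the other end. Origin on the worktop under the middle of the board's thickness; z up; +y points, seen from above, from the board towards the spindle's open end; x is across.
- spindle_root (a point): Where the spindle's axis leaves the board's front face (holder y = +10 mm, 170 mm up); axes as the holder's. The steel spindle: round, 16 mm thick, 265 mm long, a 3 mm flange at the root. It runs true along +y for 62 mm; there it is bent by 4 degrees and goes on straight, so its open end is 14 mm off: up, down, to a side or between, differing each time. No pose shows which way. It is rigid.
- reel: Small empty wooden reel on the spindle near the flange, 70 to 120 g. Origin at its centre, y along its own axis. 52 mm long; end flanges 60 mm wide, 5 mm thick; between them a bare barrel 35 mm thick, 42 mm long, to grip from above across the spindle. Its 20 mm straight through hole leaves 2 mm play all round; it sits inside the bend. It is free once its centre is over 26 mm beyond the open end.
- drawer: White plastic drawer out of an organiser, open side up, fixed. Origin: centre of its underside, z up. 150 x 150 mm outside, 42 mm high (front on its -x side 48 mm), walls and floor 3 mm, one empty compartment of 144 x 144 mm. It stands nearer the robot than the holder, on its left or right; a shut birch box of the same size stands on the other side.
- big_reel: A larger empty wooden reel, flanges 82 mm, 68 mm high, standing on end on the worktop; not part of the job. Origin at its centre.
- end_cap: Black rubber end cap of the spindle, 28 mm wide, 20 mm high, lying on the worktop; not part of the job.
- lamp_globe: Glass lamp globe 110 mm wide, 118 mm high, standing on its brass collar; not part of the job. Origin at the underside, as for the things below.
- jar: Clear plastic storage jar with a white twist top, 76 mm wide, 110 mm high; not part of the job.
- clothes_brush: Wooden clothes brush, 225 mm long, 38 mm high, lying on its bristles; not part of the job.
- shoe_horn: Steel shoe horn, 280 mm long, lying flat; not part of the job.
- polish_tin: Round polish tin, 75 mm wide, 24 mm high; not part of the job.
Not all that is in view belongs to the job. Leave any turquoise look-alike of the reel alone.

How it is judged:
On the way:
1. the reel is wholly off the spindle ((y of reel in the frame of holder above 0.3 m or x of reel in the frame of holder above 0.05 m or x of reel in the frame of holder below -0.05 m or z of reel in the frame of holder above 0.225 m or z of reel in the frame of holder below 0.12 m)), for 0.1 s.
At the end, for the whole second after the job is handed in: The small reel lies at rest inside the white drawer: its centre within 55 mm of the drawer's middle both ways and less than 45 mm above its underside, and let go (x of reel in the frame of drawer between -0.055 and 0.055 m and y of reel in the frame of drawer between -0.055 and 0.055 m and z of reel in the frame of drawer below 0.045 m and linear speed of reel below 0.02 m/s); the robot touches nothing.
It fails at once if the reel is forced against the spindle or the holder (over 15 N) (contact force between reel and holder above 15 N).
It fails at once if the reel is dropped into the drawer rather than laid (comes down on it faster than 0.6 m/s) (linear speed of reel above 0.6 m/s and height (world z) of reel below 0.1 m and horizontal distance between reel and drawer below 0.11 m).
It fails at once if the reel is let drop on the worktop (its centre falls below 60 mm outside the drawer) (height (world z) of reel below 0.06 m and horizontal distance between reel and drawer above 0.11 m).
It fails at once if another thing on the worktop is moved by more than 20 mm (distance of any of big_reel, end_cap, lamp_globe, jar, clothes_brush, shoe_horn, polish_tin from where it was at the start of the episode above 0.02 m).
It also fails if it takes over 64 s, if anything falls off the work surface, if the arm or the gripper's body presses on something with over 40 N, if the wrist force passes 120 N, or if a joint passes its speed limit or range.

## Working session

There is one attempt and no reset: what is moved stays moved. The work goes in short steps, Python scripts to look and compute and a tool call to move; the robot and the scene stay as the last step left them, time stands still between calls to the robot, and variables do not carry over. Pictures are saved under pics/ and viewed, about 8 in all and at most 12, crops included, and the job is handed in when it is done.

Besides the shell and the picture viewer there is one more tool, called after "Call:" in YAML: its name, and indented under it one key for each argument. step_arm: Moves the arm, as the interface text tells. Its arguments: {"type":"object","properties":{"increments":{"type":"string"},"claw":{"type":"number"}},"required":["increments"]}

```bash
mkdir -p pics; python3 - <<'E'
from bench import *
import cv2
for n in("scene","top"):
    cv2.imwrite(f"pics/{n}0.png",snapshot(n)[:,:,::-1]); print(n,calibration(n))
o=get_obs();print(o)
E
ls
```

```text
scene {'camera_matrix': array([[416.47549978,   0.        , 321.8624921 ],
       [  0.        , 416.47549978, 205.2858175 ],
       [  0.        ,   0.        ,   1.        ]]), 'eye': array([1.28599637, 0.48512066, 0.77517498]), 'orientation': array([ 0.93036608, -0.02329073,  2.22825364])}
top {'camera_matrix': array([[434.27195213,   0.        , 319.69836912],
       [  0.        , 434.27195213, 197.346842  ],
       [  0.        ,   0.        ,   1.        ]]), 'eye': array([ 0.33187146, -0.04607944,  1.57026961]), 'orientation': array([ 1.83988818e-01, -2.21749542e-05, -1.55513190e+00])}
{'time': 0.1, 'joint_positions': array([-1.29309668e+00,  8.78836484e-02,  1.37206402e+00,  9.83956606e-06,
        1.68363760e+00, -1.03087018e-01]), 'qvel': array([ 0.00024072, -0.00230816, -0.00167112, -0.00125965,  0.00068272,
        0.00019348]), 'joint_torque': array([ 2.59551634e-03, -3.41254342e+01, -3.03301764e+01,  7.20845908e-02,
        3.04400269e-02, -9.52894220e-05]), 'tool_pos': array([ 0.20427725, -0.5101246 ,  0.20443969]), 'ee_rot': array([-3.13961162e+00, -2.14776064e-04,  3.80787556e-01]), 'wrist_force': array([ 0.39190021, -0.63741322,  0.59169533]), 'wrist_torque': array([ 0.00194123,  0.02654655, -0.00917584]), 'width': 0.09427940954088984}
pics
```

View pics/scene0.png

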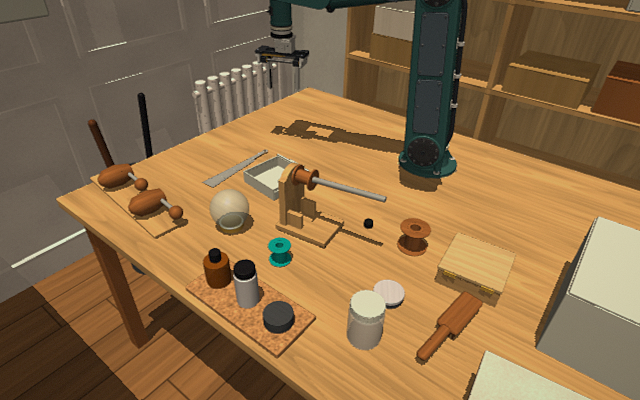

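View pics/top0.png

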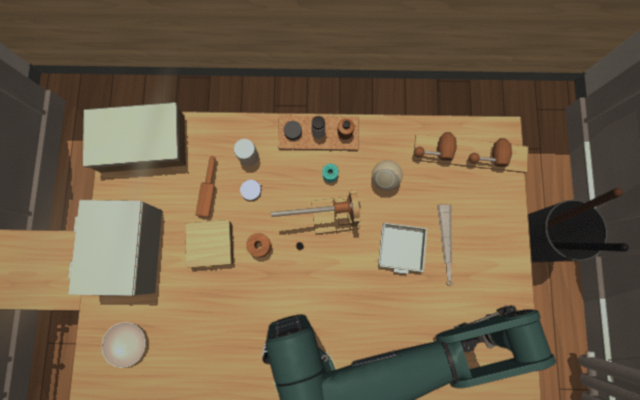

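The overview shows the holder's board at top px (352,208), with the spindle open end at (273,214) pointing world +y. The reel is near (343,208) and the white drawer near (402,248). I'll enlarge both views next.

```bash
python3 - <<'E'
import cv2
a=cv2.imread("pics/top0.png")[180:280,260:440]; cv2.imwrite("pics/topc.png",cv2.resize(a,None,fx=4.4,fy=4.4,interpolation=cv2.INTER_CUBIC))
a=cv2.imread("pics/scene0.png")[145:250,240:400]; cv2.imwrite("pics/scc.png",cv2.resize(a,None,fx=5,fy=5,interpolation=cv2.INTER_CUBIC))
E
```

```text
(no output)
```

View pics/topc.png

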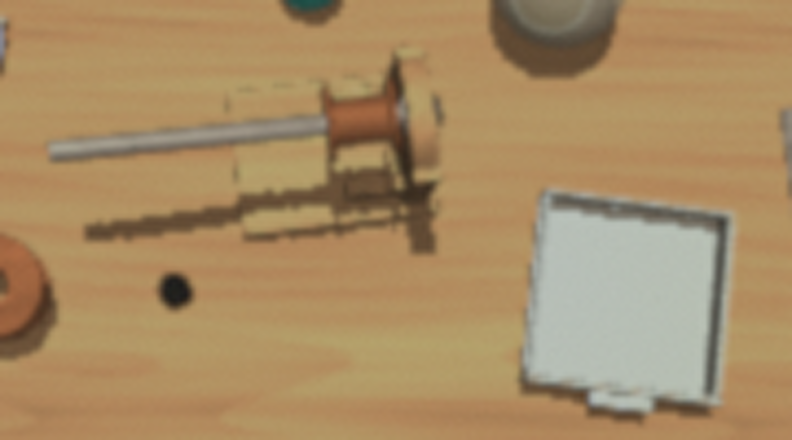

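View pics/scc.png

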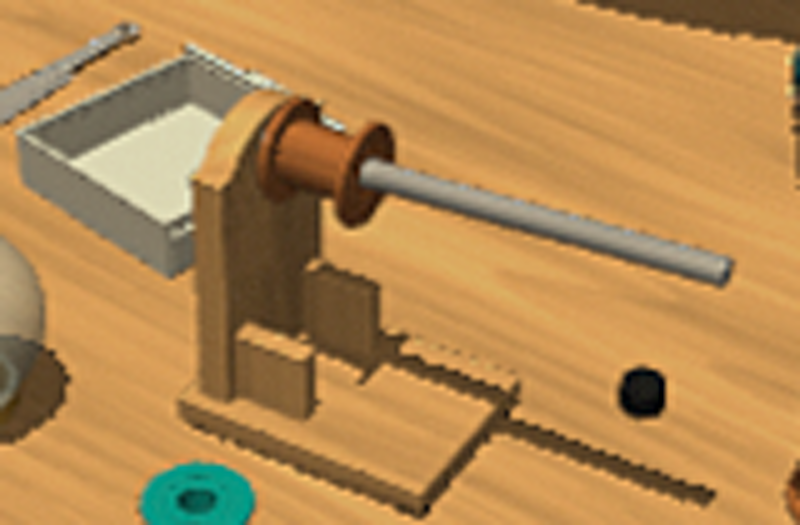

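The top crop shows the spindle tip at (50,152), the spindle leaving the reel at (326,125), and the drawer rim corners at (545,192), (733,215), (717,403), (525,380). In the scene crop the tip is at (724,271), the reel front at (365,174), and the foot's top corners at (180,402), (422,497), (519,380). I'll triangulate from these.

```bash
cat >h.py <<'E'
import numpy as np
from bench import *
from scipy.spatial.transform import Rotation as R
def ray(n,u,v):
    c=calibration(n);K=c["camera_matrix"]
    d=np.linalg.inv(K)@[u,v,1]; d=np.array([d[0],-d[1],-d[2]])
    return np.array(c["eye"]),R.from_euler("xyz",c["orientation"]).apply(d)
def atz(n,p,z):
    e,d=ray(n,*p); return e+d*(z-e[2])/d[2]
def tri(pt,ps):
    e1,d1=ray("top",*pt);e2,d2=ray("scene",*ps)
    s=np.linalg.lstsq(np.c_[d1,-d2],e2-e1,rcond=None)[0]
    a,b=e1+s[0]*d1,e2+s[1]*d2
    return (a+b)/2,np.linalg.norm(a-b)
def T(u,v,f=4.4,o=(260,180)): return ((u+.5)/f-.5+o[0],(v+.5)/f-.5+o[1])
def S(u,v,f=5,o=(240,145)): return ((u+.5)/f-.5+o[0],(v+.5)/f-.5+o[1])
def proj(n,P):
    c=calibration(n);q=R.from_euler("xyz",c["orientation"]).inv().apply(np.array(P)-c["eye"])
    p=c["camera_matrix"]@[q[0],-q[1],-q[2]];return p[:2]/p[2]
E
python3 - <<'E'
from h import *
np.set_printoptions(precision=4,suppress=True)
tip=tri(T(50,152),S(724,271));fr=tri(T(326,125),S(365,174))
print("tip",tip,"front",fr); d=tip[0]-fr[0];print(np.linalg.norm(d),d/np.linalg.norm(d),np.arctan2(d[0],d[1]))
for p in[(180,402),(422,497),(519,380)]:print("foot",atz("scene",S(*p),.022))
for p in[(228,92),(243,238),(435,213)]:print("footT",atz("top",T(*p),.022))
q=[atz("top",T(*p),.042) for p in[(545,192),(733,215),(717,403),(525,380)]]
print("drawer",np.array(q),np.mean(q,0))
E
```

```text
tip (array([0.5323, 0.1137, 0.1848]), np.float64(0.0006999812174046308)) front (array([ 0.5582, -0.089 ,  0.1695]), np.float64(0.0015971183856711454))
0.20491101968485767 [-0.1266  0.9891  0.0746] -0.12732606488946654
foot [ 0.6325 -0.163   0.022 ]
foot [ 0.6095 -0.0078  0.022 ]
foot [ 0.4941 -0.0254  0.022 ]
footT [ 0.6078 -0.0119  0.022 ]
footT [ 0.4876 -0.0263  0.022 ]
footT [ 0.5105 -0.1821  0.022 ]
drawer [[ 0.5265 -0.2689  0.042 ]
 [ 0.5103 -0.4196  0.042 ]
 [ 0.3612 -0.4026  0.042 ]
 [ 0.3767 -0.2514  0.042 ]] [ 0.4437 -0.3356  0.042 ]
```

```bash
python3 - <<'E'
import bench; print([ (k,v) for k,v in vars(bench).items() if not k.startswith('__') and not callable(v)][:20])
E
cat >>h.py <<'E'
def pose():
    o=get_obs();return np.array(o["tool_pos"]),R.from_euler("xyz",o["ee_rot"])
def rows(p1,rpy1,n,start=None):
    p0,R0=start or pose(); R1=R.from_euler("xyz",rpy1); w=(R0.inv()*R1).as_rotvec()
    dR=R.from_rotvec(w/n); step=(np.array(p1)-p0)/n; out=[];Rc=R0
    for i in range(n):
        t=Rc.inv().apply(step)*100; out.append(" ".join(f"{x:.2f}" for x in t)+" "+" ".join(f"{x:.4f}" for x in w/n)); Rc=Rc*dR
    for i in range(0,n,5): print("; ".join(out[i:i+5]))
E
python3 - <<'E'
from h import *
rows([.562,-.115,.30],[np.pi,0,1.713],15)
E
```

```text
[('hold_point_z', 0.0188)]
3.19 -1.56 -0.63 -0.0001 -0.0001 -0.0888; 3.32 -1.27 -0.63 -0.0001 -0.0001 -0.0888; 3.42 -0.97 -0.63 -0.0001 -0.0001 -0.0888; 3.49 -0.66 -0.63 -0.0001 -0.0001 -0.0888; 3.54 -0.35 -0.64 -0.0001 -0.0001 -0.0888
3.55 -0.04 -0.64 -0.0001 -0.0001 -0.0888; 3.54 0.28 -0.64 -0.0001 -0.0001 -0.0888; 3.50 0.59 -0.64 -0.0001 -0.0001 -0.0888; 3.44 0.90 -0.64 -0.0001 -0.0001 -0.0888; 3.34 1.20 -0.64 -0.0001 -0.0001 -0.0888
3.22 1.49 -0.64 -0.0001 -0.0001 -0.0888; 3.08 1.77 -0.64 -0.0001 -0.0001 -0.0888; 2.91 2.04 -0.64 -0.0001 -0.0001 -0.0888; 2.72 2.29 -0.64 -0.0001 -0.0001 -0.0888; 2.50 2.52 -0.64 -0.0001 -0.0001 -0.0888
```

Call:
step_arm:
  increments: "3.2 -1.6 -1.5 0 0 -0.09; 3.3 -1.3 -1.5 0 0 -0.09; 3.4 -1 -1.5 0 0 -0.09; 3.5 -0.7 -1.5 0 0 -0.09; 3.5 -0.3 -1.5 0 0 -0.09"

```text
time: 0.6
tool_pos: [0.3231, -0.3768, 0.2806]
ee_rot: [-3.141, -0.0, 0.834]
wrist_force: [0.3, -0.7, 0.4]
width: 0.0942
```

Call:
step_arm:
  increments: "3.5 0 -0.5 0 0 -0.09; 3.5 0.3 -0.5 0 0 -0.09; 3.5 0.6 -0.5 0 0 -0.09; 3.4 0.9 0 0 0 -0.09; 3.3 1.2 0 0 0 -0.09"

```text
time: 1.1
tool_pos: [0.4409, -0.2461, 0.2952]
ee_rot: [-3.141, 0.0, 1.284]
wrist_force: [-0.8, 0.1, -1.2]
width: 0.094
```

Call:
step_arm:
  increments: "3.2 1.5 0 0 0 -0.09; 3.1 1.8 0 0 0 -0.09; 2.9 2 0 0 0 -0.09; 2.7 2.3 0 0 0 -0.08; 2.5 2.5 0 0 0 -0.08"

```text
time: 1.6
tool_pos: [0.5582, -0.1132, 0.2948]
ee_rot: [-3.141, -0.0, 1.714]
wrist_force: [0.6, -0.3, 0.7]
width: 0.0944
```

Call:
step_arm:
  increments: "0 0 0 0 0 0; 0 0 0 0 0 0"

```text
time: 1.8
tool_pos: [0.5575, -0.1141, 0.2946]
ee_rot: [-3.14, -0.0, 1.711]
wrist_force: [-0.6, 0.2, -0.2]
width: 0.0943
```

```bash
python3 - <<'E'
from h import *
import cv2
np.set_printoptions(precision=4,suppress=True)
a=snapshot("top")[:,:,::-1][150:260,240:400]; cv2.imwrite("pics/topd.png",cv2.resize(a,None,fx=5,fy=5,interpolation=cv2.INTER_CUBIC))
o=get_obs();print(o["time"],o["tool_pos"],o["ee_rot"],o["wrist_force"])
E
```

```text
1.85 [ 0.5572 -0.1149  0.2949] [-3.1402  0.0002  1.7101] [ 0.407   0.1135 -0.4275]
```

```bash
python3 - <<'E'
from h import *
import cv2
b=cv2.imread("pics/top0.png")[190:225,320:370]
b=cv2.resize(b,None,fx=12,fy=12,interpolation=cv2.INTER_NEAREST)
# overlay the modelled axis points (root, bend) and barrel edge
root=np.array([.567,-.1485,.17]); y=np.array([-.1425,.99,0]); x=np.array([.99,.1425,0])
for s in (8,34,60):
  for l,c in((-30,(255,0,0)),(-17.5,(0,255,0)),(0,(255,255,255)),(17.5,(0,255,0)),(30,(255,0,0))):
    p=proj("top",root+y*s/1e3+x*l/1e3-[0,0,.002]); cv2.circle(b,tuple(int(v) for v in ((p-[320,190]+.5)*12)),4,c,-1)
s=cv2.imread("pics/scene0.png")[155:200,280:345]
s=cv2.resize(s,None,fx=12,fy=12,interpolation=cv2.INTER_NEAREST)
for sv in (8,34,60):
  for t in np.linspace(0,2*np.pi,24):
    r=17.5 if sv==34 else 30
    p=proj("scene",root+y*sv/1e3+x*r/1e3*np.cos(t)+np.array([0,0,1])*(r/1e3*np.sin(t)-.002)); cv2.circle(s,tuple(int(v) for v in ((p-[280,155]+.5)*12)),3,(255,255,0) if r<20 else (255,0,0),-1)
c=np.zeros((b.shape[0]+10+s.shape[0]//1,800,3),np.uint8); c[:b.shape[0],:600]=b; c[b.shape[0]+10:,:780]=s
cv2.imwrite("pics/ov.png",cv2.resize(c,None,fx=.62,fy=.62,interpolation=cv2.INTER_AREA))
E
```

```text
(no output)
```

View pics/ov.png

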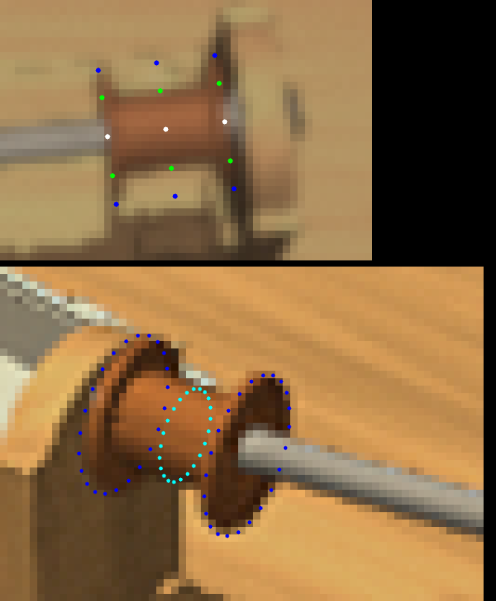

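The model overlay fits the reel to about 1 mm in both views: flange rims at top y 72–200, and the front flange rim in the scene view. Next I go down over the barrel.

Call:
step_arm:
  increments: "-0.1 0.45 3 0 0 0; 0 0 3 0 0 0; 0 0 3 0 0 0; 0 0 3 0 0 0; 0 0 2 0 0 0"

```text
time: 2.35
tool_pos: [0.5602, -0.1162, 0.1531]
ee_rot: [-3.139, -0.001, 1.708]
wrist_force: [-0.2, -0.0, -1.0]
width: 0.0936
```

Call:
step_arm:
  increments: "0 0 0.6 0 0 0; 0 0 0 0 0 0; 0 0 0 0 0 0"

```text
time: 2.65
tool_pos: [0.5627, -0.1158, 0.1511]
ee_rot: [3.139, 0.001, 1.71]
wrist_force: [1.1, 0.3, -0.4]
width: 0.0938
```

Call:
step_arm:
  increments: "0 0 0.1 0 0 0; 0 0 0 0 0 0; 0 0 0 0 0 0; 0 0 0 0 0 0; 0 0 0 0 0 0"
  claw: 0.15

```text
time: 3.15
tool_pos: [0.5623, -0.1149, 0.1486]
ee_rot: [3.141, 0.0, 1.711]
wrist_force: [-0.3, -0.1, -0.1]
width: 0.0571
```

Call:
step_arm:
  increments: "0 0 0 0 0 0; 0 0 0 0 0 0; 0 0 0 0 0 0"
  claw: 0.2

```text
time: 3.45
tool_pos: [0.5622, -0.1149, 0.1484]
ee_rot: [-3.141, -0.0, 1.711]
wrist_force: [0.8, 0.2, 0.1]
width: 0.038
```

Call:
step_arm:
  increments: "0 0 0 0 0 0; 0 0 0 0 0 0; 0 0 0 0 0 0"
  claw: 0.23

```text
time: 3.75
tool_pos: [0.5622, -0.1149, 0.1485]
ee_rot: [3.142, 0.0, 1.711]
wrist_force: [0.5, 0.9, 0.4]
width: 0.0362
```

Call:
step_arm:
  increments: "0 0 0 0 0 0; 0 0 0 0 0 0"
  claw: 0.25

```text
time: 3.95
tool_pos: [0.5622, -0.1149, 0.1485]
ee_rot: [3.142, 0.0, 1.711]
wrist_force: [-0.1, 0.4, -0.3]
width: 0.0353
```

Call:
step_arm:
  increments: "0 0 0 0 0 0; 0 0 0 0 0 0"
  claw: 0.3

```text
time: 4.15
tool_pos: [0.5622, -0.1149, 0.1485]
ee_rot: [-3.142, 0.0, 1.711]
wrist_force: [0.1, 0.7, -0.2]
width: 0.0345
```

Call:
step_arm:
  increments: "0 0 0 0 0 0; 0 0 0 0 0 0; 0 0 0 0 0 0"
  claw: 1

```text
time: 4.45
tool_pos: [0.5622, -0.1149, 0.1485]
ee_rot: [-3.142, 0.0, 1.711]
wrist_force: [-0.4, 1.4, -0.1]
width: 0.0343
```

Call:
step_arm:
  increments: "0 0 -0.1 0 0 0; 0 0 0 0 0 0; 0 0 0 0 0 0"

```text
time: 4.75
tool_pos: [0.5621, -0.1149, 0.1493]
ee_rot: [-3.141, -0.0, 1.711]
wrist_force: [-0.4, -0.1, -0.5]
width: 0.0344
```

Call:
step_arm:
  increments: "0 0 -0.1 0 0 0; 0 0 0 0 0 0; 0 0 0 0 0 0"

```text
time: 5.05
tool_pos: [0.5622, -0.1149, 0.1505]
ee_rot: [3.142, 0.0, 1.711]
wrist_force: [0.1, 0.4, -1.7]
width: 0.0343
```

```bash
cat > ob.py <<'E'
from h import *
np.set_printoptions(precision=4,suppress=True)
o=get_obs();r=R.from_euler("xyz",o["ee_rot"]).inv()
print(o["time"],o["tool_pos"],o["ee_rot"],"F",o["wrist_force"],"Ft",r.apply(o["wrist_force"]),"Mt",r.apply(o["wrist_torque"]),o["width"])
E
python3 ob.py
```

```text
5.05 [ 0.5622 -0.1149  0.1505] [3.1415 0.0001 1.7108] F [ 0.0619  0.4278 -1.6505] Ft [0.4151 0.1208 1.6505] Mt [-0.0885 -0.0823 -0.0108] 0.034340957029818854
```

Call:
step_arm:
  increments: "0.2 0 0 0 0 0; 0.6 0 -0.02 0 0.008 0.001; 0.6 0 -0.02 0 0.008 0.002; 0 0 0 0 0 0"

```text
time: 5.45
tool_pos: [0.5602, -0.1003, 0.151]
ee_rot: [3.142, -0.016, 1.708]
wrist_force: [-1.2, -0.4, -0.6]
width: 0.0341
```

```bash
python3 ob.py
```

```text
5.45 [ 0.5602 -0.1003  0.151 ] [ 3.1415 -0.0165  1.7085] F [-1.2309 -0.3552 -0.6305] Ft [-0.1933 -1.268   0.6273] Mt [-0.1117 -0.0486 -0.0028] 0.03406998136955985
```

Call:
step_arm:
  increments: "0.6 0 -0.01 0 0.008 0.001; 0.6 0 -0.01 0 0.008 0.002; 0.6 0 0 0 0.008 0.001; 0 0 0 0 0 0"

```text
time: 5.85
tool_pos: [0.5577, -0.0826, 0.1516]
ee_rot: [-3.142, -0.04, 1.704]
wrist_force: [-0.3, 0.7, -0.5]
width: 0.0343
```

```bash
python3 ob.py
```

```text
5.85 [ 0.5577 -0.0826  0.1516] [-3.1416 -0.0404  1.7044] F [-0.3493  0.7464 -0.5068] Ft [ 0.7652 -0.2468  0.5382] Mt [-0.0724 -0.0768  0.0157] 0.034296371982763925
```

Call:
step_arm:
  increments: "0.6 0 0 0 0.008 0.002; 0.6 0 0.01 0 0.008 0.001; 0.6 0 0.01 0 0.008 0.002; 0 0 0 0 0 0"

```text
time: 6.25
tool_pos: [0.5554, -0.0648, 0.1523]
ee_rot: [-3.141, -0.064, 1.699]
wrist_force: [0.4, 0.0, -1.7]
width: 0.0343
```

```bash
python3 ob.py
```

```text
6.25 [ 0.5554 -0.0648  0.1523] [-3.1413 -0.0644  1.6993] F [ 0.3799  0.0416 -1.742 ] Ft [-0.1195  0.3826  1.7378] Mt [-0.0842 -0.1001 -0.0262] 0.03434484283879006
```

Call:
step_arm:
  increments: "0.7 0 0 0 0.005 0; 0.7 0 0 0 0 0; 0.7 0 0 0 0 0; 0 0 0 0 0 0"

```text
time: 6.65
tool_pos: [0.5527, -0.0435, 0.1538]
ee_rot: [-3.142, -0.069, 1.7]
wrist_force: [-0.4, 0.5, -1.2]
width: 0.0344
```

```bash
python3 ob.py
```

```text
6.65 [ 0.5527 -0.0435  0.1538] [-3.1415 -0.0692  1.7001] F [-0.4165  0.4744 -1.1771] Ft [ 0.4416 -0.3517  1.2105] Mt [-0.0869 -0.0696 -0.026 ] 0.03441472539695458
```

Call:
step_arm:
  increments: "0.9 0 0 0 0 0; 0.9 0 0 0 0 0; 0 0 0 0 0 0"

```text
time: 6.95
tool_pos: [0.5504, -0.0255, 0.1551]
ee_rot: [-3.142, -0.069, 1.7]
wrist_force: [-0.1, -0.7, -1.0]
width: 0.0342
```

Call:
step_arm:
  increments: "0.9 0 0 0 0 0; 0.9 0 0 0 0 0; 0 0 0 0 0 0"

```text
time: 7.25
tool_pos: [0.5481, -0.0078, 0.1563]
ee_rot: [-3.141, -0.069, 1.7]
wrist_force: [-0.2, 0.1, -0.6]
width: 0.0342
```

```bash
python3 ob.py
```

```text
7.25 [ 0.5481 -0.0078  0.1563] [-3.1415 -0.0693  1.7002] F [-0.1665  0.0916 -0.6248] Ft [ 0.0688 -0.1532  0.6311] Mt [-0.0927 -0.0738 -0.0006] 0.034171675232252854
```

Call:
step_arm:
  increments: "0.8 0 0 0 0 0; 0.8 0 0 0 0 0; 0 0 0 0 0 0"

```text
time: 7.55
tool_pos: [0.5461, 0.0079, 0.1574]
ee_rot: [-3.141, -0.069, 1.7]
wrist_force: [-0.2, 0.5, -1.2]
width: 0.0339
```

Call:
step_arm:
  increments: "0.8 0 0 0 0 0; 0.8 0 0 0 0 0; 0 0 0 0 0 0"

```text
time: 7.85
tool_pos: [0.544, 0.0237, 0.1585]
ee_rot: [-3.141, -0.069, 1.7]
wrist_force: [-0.5, 0.2, 0.4]
width: 0.0344
```

```bash
python3 ob.py
```

```text
7.85 [0.544  0.0237 0.1585] [-3.1414 -0.0693  1.7001] F [-0.4869  0.2422  0.4071] Ft [ 0.3304 -0.4517 -0.3851] Mt [-0.118  -0.0769  0.0014] 0.03437553187774136
```

Call:
step_arm:
  increments: "0 0 0 0 0 0"

```text
time: 7.95
tool_pos: [0.5441, 0.0228, 0.1584]
ee_rot: [-3.141, -0.069, 1.699]
wrist_force: [-0.1, 0.0, -1.3]
width: 0.034
```

Call:
step_arm:
  increments: "0 0 0 0 0 0"

```text
time: 8.05
tool_pos: [0.5441, 0.0225, 0.1583]
ee_rot: [-3.141, -0.069, 1.699]
wrist_force: [-0.1, -0.6, -1.8]
width: 0.0344
```

Call:
step_arm:
  increments: "0 0 0 0 0 0"

```text
time: 8.15
tool_pos: [0.5442, 0.0224, 0.1583]
ee_rot: [-3.141, -0.069, 1.698]
wrist_force: [-0.3, -0.2, -1.1]
width: 0.0341
```

Call:
step_arm:
  increments: "0.8 0 -0.03 0 0 0; 0.8 0 -0.02 0 0 0; 0.8 0 0 0 0 0; 0 0 0 0 0 0"

```text
time: 8.55
tool_pos: [0.5409, 0.0477, 0.1607]
ee_rot: [-3.142, -0.069, 1.701]
wrist_force: [0.2, 0.1, -0.8]
width: 0.0342
```

Call:
step_arm:
  increments: "0.8 0 0 0 0 0; 0.8 0 0 0 0 0; 0.8 0 0 0 0 0; 0 0 0 0 0 0"

```text
time: 8.95
tool_pos: [0.5379, 0.0713, 0.1623]
ee_rot: [-3.141, -0.069, 1.7]
wrist_force: [-0.9, 0.2, -0.9]
width: 0.0344
```

Call:
step_arm:
  increments: "0.8 0 0 0 0 0; 0.8 0 0 0 0 0; 0.8 0 0 0 0 0; 0 0 0 0 0 0"

```text
time: 9.35
tool_pos: [0.5348, 0.095, 0.164]
ee_rot: [-3.141, -0.069, 1.7]
wrist_force: [0.2, -0.1, -0.4]
width: 0.0339
```

```bash
python3 ob.py
```

```text
9.35 [0.5348 0.095  0.164 ] [-3.1415 -0.0693  1.7002] F [ 0.2184 -0.1327 -0.3827] Ft [-0.1859  0.1995  0.3707] Mt [-0.0674 -0.0757  0.0177] 0.033871457421515996
```

Call:
step_arm:
  increments: "0.8 0 0 0 0 0; 0.8 0 0 0 0 0; 0.8 0 0 0 0 0; 0 0 0 0 0 0"

```text
time: 9.75
tool_pos: [0.5318, 0.1187, 0.1656]
ee_rot: [-3.141, -0.069, 1.7]
wrist_force: [0.2, 0.1, -0.8]
width: 0.0344
```

Call:
step_arm:
  increments: "0.8 0 0 0 0 0; 0.8 0 0 0 0 0; 0.8 0 0 0 0 0; 0.8 0 0 0 0 0; 0 0 0 0 0 0"

```text
time: 10.25
tool_pos: [0.5277, 0.1504, 0.1678]
ee_rot: [-3.141, -0.069, 1.7]
wrist_force: [-0.2, 0.1, -0.9]
width: 0.0343
```

Call:
step_arm:
  increments: "1.5 0 0 0 0 0; 1.5 0 0 0 0 0; 0 0 0 0 0 0"

```text
time: 10.55
tool_pos: [0.5237, 0.1811, 0.17]
ee_rot: [-3.142, -0.07, 1.701]
wrist_force: [0.5, -0.7, -1.7]
width: 0.034
```

```bash
python3 ob.py; python3 - <<'E'
from h import *
import cv2
a=snapshot("scene")[:,:,::-1][100:280,220:460]; cv2.imwrite("pics/off.png",cv2.resize(a,None,fx=3,fy=3,interpolation=cv2.INTER_CUBIC))
E
```

```text
10.55 [0.5237 0.1811 0.17  ] [-3.1416 -0.0699  1.7014] F [ 0.5422 -0.6817 -1.7237] Ft [-0.865   0.4489  1.6674] Mt [-0.1094 -0.0736  0.006 ] 0.03403847208322558
```

View pics/off.png

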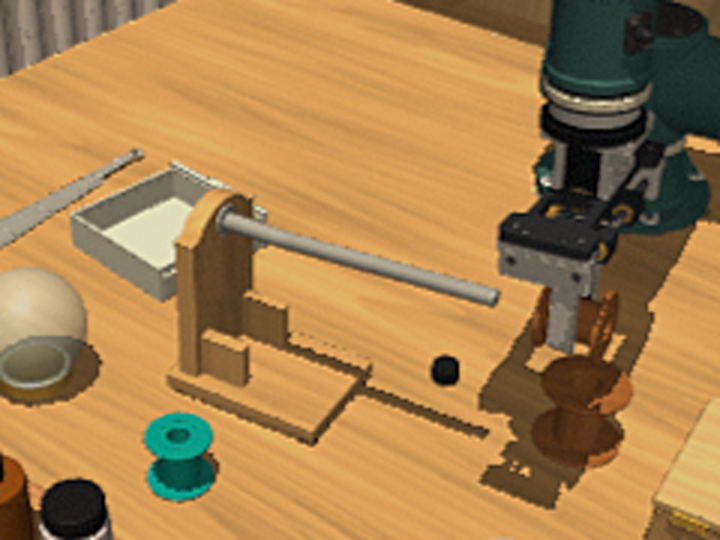

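The picture shows the reel clear of the spindle end (tip at (497,297), reel at (575,325)), held well above the big reel. Next I lift it, then carry it over to the drawer.

```bash
python3 - <<'E'
from h import *
p,r=pose(); q=[.522,.185,.27]; rows(q,[np.pi,0,1.70],5)
rows([.444,-.336,.27],[np.pi,0,1.464],20,(np.array(q),R.from_euler("xyz",[np.pi,0,1.7])))
E
```

```text
0.24 -0.02 -1.99 -0.0000 -0.0138 0.0002; 0.21 -0.02 -1.99 -0.0000 -0.0138 0.0002; 0.18 -0.02 -2.00 -0.0000 -0.0138 0.0002; 0.16 -0.02 -2.00 -0.0000 -0.0138 0.0002; 0.13 -0.02 -2.00 -0.0000 -0.0138 0.0002
-2.53 -0.72 -0.00 0.0000 -0.0000 0.0118; -2.54 -0.69 -0.00 0.0000 -0.0000 0.0118; -2.55 -0.66 -0.00 0.0000 -0.0000 0.0118; -2.56 -0.63 -0.00 0.0000 -0.0000 0.0118; -2.56 -0.60 -0.00 0.0000 -0.0000 0.0118
-2.57 -0.57 -0.00 0.0000 -0.0000 0.0118; -2.58 -0.54 -0.00 0.0000 -0.0000 0.0118; -2.58 -0.51 -0.00 0.0000 -0.0000 0.0118; -2.59 -0.48 -0.00 0.0000 -0.0000 0.0118; -2.60 -0.45 -0.00 0.0000 -0.0000 0.0118
-2.60 -0.42 -0.00 0.0000 -0.0000 0.0118; -2.61 -0.39 -0.00 0.0000 -0.0000 0.0118; -2.61 -0.36 -0.00 0.0000 -0.0000 0.0118; -2.61 -0.33 -0.00 0.0000 -0.0000 0.0118; -2.62 -0.30 -0.00 0.0000 -0.0000 0.0118
-2.62 -0.27 -0.00 0.0000 -0.0000 0.0118; -2.62 -0.23 -0.00 0.0000 -0.0000 0.0118; -2.63 -0.20 -0.00 0.0000 -0.0000 0.0118; -2.63 -0.17 -0.00 0.0000 -0.0000 0.0118; -2.63 -0.14 -0.00 0.0000 -0.0000 0.0118
```

Call:
step_arm:
  increments: "0.2 0 -2 0 -0.014 0; 0.2 0 -2 0 -0.014 0; 0.2 0 -2 0 -0.014 0; 0.2 0 -2 0 -0.014 0; 0.1 0 -2 0 -0.014 0"

```text
time: 11.1
tool_pos: [0.5234, 0.1836, 0.2708]
ee_rot: [-3.141, 0.002, 1.698]
wrist_force: [-0.4, -0.6, -0.3]
width: 0.0347
```

Call:
step_arm:
  increments: "-2.5 -0.7 0 0 0 0.012; -2.5 -0.7 0 0 0 0.012; -2.6 -0.6 0 0 0 0.012; -2.6 -0.6 0 0 0 0.012; -2.6 -0.6 0 0 0 0.012"

```text
time: 11.6
tool_pos: [0.5046, 0.0519, 0.2702]
ee_rot: [-3.141, 0.002, 1.638]
wrist_force: [0.5, -0.8, -1.3]
width: 0.0343
```

Call:
step_arm:
  increments: "-2.6 -0.6 0 0 0 0.012; -2.6 -0.5 0 0 0 0.012; -2.6 -0.5 0 0 0 0.012; -2.6 -0.5 0 0 0 0.012; -2.6 -0.4 0 0 0 0.012"

```text
time: 12.1
tool_pos: [0.4852, -0.0791, 0.2704]
ee_rot: [-3.141, 0.002, 1.578]
wrist_force: [0.4, -0.4, -1.0]
width: 0.0341
```

Call:
step_arm:
  increments: "-2.6 -0.4 0 0 0 0.012; -2.6 -0.4 0 0 0 0.012; -2.6 -0.4 0 0 0 0.012; -2.6 -0.3 0 0 0 0.012; -2.6 -0.3 0 0 0 0.012"

```text
time: 12.6
tool_pos: [0.4651, -0.2088, 0.2705]
ee_rot: [-3.141, 0.001, 1.518]
wrist_force: [0.5, 0.7, -1.1]
width: 0.0342
```

Call:
step_arm:
  increments: "-2.6 -0.3 0 0 0 0.012; -2.6 -0.2 0 0 0 0.012; -2.6 -0.2 0 0 0 0.011; -2.6 -0.2 0 0 0 0.011; -2.6 -0.1 0 0 0 0.01"

```text
time: 13.1
tool_pos: [0.4452, -0.3377, 0.2706]
ee_rot: [-3.141, 0.001, 1.462]
wrist_force: [0.9, 0.6, -1.1]
width: 0.0342
```

Call:
step_arm:
  increments: "0 0 0 0 0 0; 0 0 0 0 0 0; 0 0 0 0 0 0"

```text
time: 13.4
tool_pos: [0.4459, -0.3358, 0.2707]
ee_rot: [-3.142, 0.001, 1.463]
wrist_force: [-0.8, -0.8, -0.8]
width: 0.0347
```

```bash
python3 ob.py; python3 -c "
from h import *
rows([.444,-.336,.05],[np.pi,0,1.464],10)"
```

```text
13.4 [ 0.4459 -0.3358  0.2707] [-3.1416  0.0008  1.4635] F [-0.8179 -0.8212 -0.7666] Ft [-0.9035 -0.7252  0.7674] Mt [-0.0798 -0.0328  0.0021] 0.0346910497829698
-0.00 -0.02 2.21 -0.0000 0.0001 -0.0001; -0.00 -0.02 2.21 -0.0000 0.0001 -0.0001; -0.00 -0.02 2.21 -0.0000 0.0001 -0.0001; -0.00 -0.02 2.21 -0.0000 0.0001 -0.0001; -0.00 -0.02 2.21 -0.0000 0.0001 -0.0001
-0.00 -0.02 2.21 -0.0000 0.0001 -0.0001; -0.00 -0.02 2.21 -0.0000 0.0001 -0.0001; -0.00 -0.02 2.21 -0.0000 0.0001 -0.0001; -0.00 -0.02 2.21 -0.0000 0.0001 -0.0001; -0.00 -0.02 2.21 -0.0000 0.0001 -0.0001
```

Call:
step_arm:
  increments: "0 -0.2 3 0 0 0; 0 0 3 0 0 0; 0 0 3 0 0 0; 0 0 3 0 0 0; 0 0 3 0 0 0"

```text
time: 13.9
tool_pos: [0.4442, -0.3352, 0.12]
ee_rot: [3.141, 0.002, 1.465]
wrist_force: [0.7, -0.2, -1.0]
width: 0.0341
```

Call:
step_arm:
  increments: "0 0 2.5 0 0 0; 0 0 2 0 0 0; 0 0 2 0 0 0; 0 0 1.5 0 0 0; 0 0 1 0 0 0"

```text
time: 14.4
tool_pos: [0.4437, -0.3354, 0.0295]
ee_rot: [-3.141, 0.0, 1.464]
wrist_force: [0.2, 0.1, -1.5]
width: 0.0348
```

Call:
step_arm:
  increments: "0 0 0.5 0 0 0; 0 0 0.3 0 0 0; 0 0 0 0 0 0"

```text
time: 14.7
tool_pos: [0.444, -0.3367, 0.023]
ee_rot: [3.141, 0.002, 1.463]
wrist_force: [-0.3, 0.2, -1.5]
width: 0.0346
```

Call:
step_arm:
  increments: "0 0 0.3 0 0 0; 0 0 0.2 0 0 0; 0 0 0 0 0 0"

```text
time: 15.0
tool_pos: [0.4437, -0.3365, 0.0176]
ee_rot: [-3.141, 0.001, 1.463]
wrist_force: [-0.4, 0.2, -1.8]
width: 0.0344
```

Call:
step_arm:
  increments: "0 0 0.15 0 0 0; 0 0 0 0 0 0"

```text
time: 15.2
tool_pos: [0.4437, -0.3365, 0.016]
ee_rot: [-3.141, 0.001, 1.463]
wrist_force: [0.4, 0.1, -1.1]
width: 0.0345
```

Call:
step_arm:
  increments: "0 0 0.1 0 0 0; 0 0 0 0 0 0"

```text
time: 15.4
tool_pos: [0.4437, -0.3365, 0.015]
ee_rot: [-3.141, 0.001, 1.463]
wrist_force: [-0.1, 0.0, -1.2]
width: 0.0343
```

Call:
step_arm:
  increments: "0 0 0.1 0 0 0; 0 0 0 0 0 0"

```text
time: 15.6
tool_pos: [0.4438, -0.3366, 0.0141]
ee_rot: [3.142, 0.001, 1.463]
wrist_force: [1.2, -0.2, -0.9]
width: 0.0346
```

Call:
step_arm:
  increments: "0 0 0.1 0 0 0; 0 0 0 0 0 0"

```text
time: 15.8
tool_pos: [0.4439, -0.3367, 0.0139]
ee_rot: [3.141, 0.002, 1.463]
wrist_force: [-1.2, 0.0, 2.7]
width: 0.0344
```

Call:
step_arm:
  increments: "0 0 0.1 0 0 0; 0 0 0 0 0 0"

```text
time: 16.0
tool_pos: [0.4439, -0.3368, 0.0137]
ee_rot: [3.141, 0.002, 1.463]
wrist_force: [-3.1, 1.4, 7.7]
width: 0.0339
```

The reel is on the drawer floor (Fz rose to +7.7 N). I ease off and open the fingers in steps.

Call:
step_arm:
  increments: "0 0 -0.15 0 0 0; 0 0 0 0 0 0"

```text
time: 16.2
tool_pos: [0.4439, -0.3367, 0.0139]
ee_rot: [3.141, 0.002, 1.463]
wrist_force: [-0.4, 0.8, 3.8]
width: 0.0347
```

Call:
step_arm:
  increments: "0 0 0 0 0 0; 0 0 0 0 0 0; 0 0 0 0 0 0; 0 0 0 0 0 0"
  claw: 0.15

```text
time: 16.6
tool_pos: [0.4436, -0.3364, 0.0132]
ee_rot: [-3.141, 0.001, 1.463]
wrist_force: [-0.0, 0.3, 0.3]
width: 0.0401
```

Call:
step_arm:
  increments: "0 0 0 0 0 0; 0 0 0 0 0 0; 0 0 0 0 0 0; 0 0 0 0 0 0; 0 0 0 0 0 0"
  claw: -0.35

```text
time: 17.1
tool_pos: [0.4437, -0.3365, 0.0136]
ee_rot: [-3.141, 0.001, 1.463]
wrist_force: [0.2, -0.3, -0.1]
width: 0.0636
```

Call:
step_arm:
  increments: "0 0 -0.5 0 0 0; 0 0 -1 0 0 0; 0 0 -2 0 0 0; 0 0 -3 0 0 0; 0 0 -3 0 0 0"

```text
time: 17.6
tool_pos: [0.4436, -0.3363, 0.1102]
ee_rot: [-3.141, 0.001, 1.463]
wrist_force: [-0.0, 0.1, -0.0]
width: 0.0635
```

Call:
step_arm:
  increments: "0 0 -4 0 0 0; -2 0 -4 0 0 0; -4 0 -3 0 0 0; -4 0 0 0 0 0; -4 0 0 0 0 0"

```text
time: 18.1
tool_pos: [0.4291, -0.4774, 0.2225]
ee_rot: [3.138, 0.005, 1.463]
wrist_force: [0.6, 0.3, 0.0]
width: 0.0632
```

Call:
step_arm:
  increments: "0 -3 0 0 0 0; 0 -3 0 0 0 0; 0 -3 0 0 0 0; 0 0 0 0 0 0; 0 0 0 0 0 0"

```text
time: 18.6
tool_pos: [0.3392, -0.466, 0.22]
ee_rot: [3.14, 0.003, 1.462]
wrist_force: [0.5, -0.1, 0.2]
width: 0.0635
```

```bash
python3 ob.py; python3 - <<'E'
from h import *
import cv2
cv2.imwrite("pics/fin.png",cv2.resize(np.ascontiguousarray(snapshot("top")[:,:,::-1][100:300,180:500]),None,fx=2.5,fy=2.5,interpolation=cv2.INTER_CUBIC))
E
```

```text
18.6 [ 0.3392 -0.466   0.22  ] [3.14   0.0025 1.4619] F [ 0.4536 -0.1278  0.1758] Ft [-0.0781  0.4651 -0.1748] Mt [-0.0871  0.0199 -0.0312] 0.06347914426386826
```

View pics/fin.png

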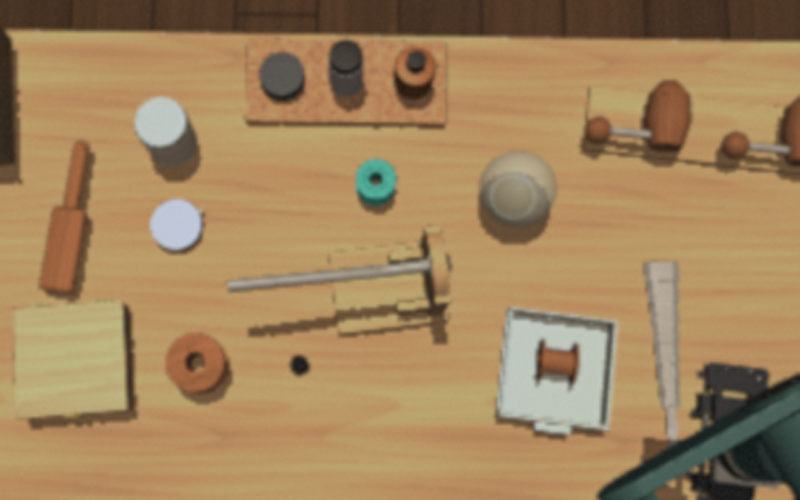

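The reel lies in the middle of the drawer (557,362), the other things are where they were, and the arm is clear. I hand in the job.

```bash
python3 -c "
from bench import *
print(close_job())"
```

```text
the job is handed in; nothing more can be done
None
```

The small reel is off the spindle and lying in the middle of the white drawer, let go, and I handed the job in at about 18.7 s of the 64 s.

- **Spindle:** The pictures showed it bent almost straight up. I gripped the barrel from above, slid the reel along in small steps and tilted the tool 4° through the bend. The wrist force stayed within about 2 N in every reading, which is the reel's weight plus sensor noise.
- **Laying down:** The floor contact read at most 7.7 N. I backed off before opening the fingers in steps.
- **Last picture:** The reel sits in the middle of the drawer and the other things look to be in their original places. The arm was clear, at 0.22 m height, with near-zero force.

No check failed or disagreed. One reading of +0.4 N upwards partway along the spindle turned out to be noise when I held still and re-read it. I checked the other things only by eye in that picture, not by measurement.

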